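# Sort four handheld radios onto the pads of their own colour

### The arm

A 7-joint arm with a two-finger parallel gripper is mounted at the origin on the work surface. World frame = base frame: x ahead of the robot, y to its left, z up, the work surface at z = 0. Lengths are in m, angles in rad, forces in N, time in s.
With the tool pointing down it reaches from about 0.4 to 0.875 m from the base axis. Payload 19.3 kg.
Tool frame: the origin (TCP) lies at the very end of the fingers, on their centre line; the grasp point (between the pads) lies bot.pinch_z behind it (bot.pinch_z is the distance from the TCP to the grasp point, in m); z points along the fingers, y is the line along which they close (so a half turn about z gives the same grasp; the last joint's range is limited). The gripper opens to 85 mm and grips with 20 to 120 N. Pads are 22 mm wide; open, the fingers measure 114 mm over their backs; the gripper's body (76 mm by 85 mm) begins 54 mm behind the grasp point. The pads swing forward as they close: fully open they stand 13 mm farther back than shut.
Start: joints at [-1.242, 0.521, -0.036, 1.599, 0.021, 1.021, -0.113], TCP at [0.243, 0.576, 0.191] pointing down, gripper open.
Joint ranges: [-2.91, 2.91], [-0.3, 2.13], [-1.5, 1.42], [0.17, 2.43], [-1.26, 4.41], [0.16, 1.93], [-2.52, 2.52]. Speed limits (rad/s): [1.89, 1.89, 2.39, 2.39, 3.01, 3.01, 3.01].

### API

Orientations are given as [roll, pitch, yaw] about the fixed x, y, z axes, in that order (R = Rz(yaw) Ry(pitch) Rx(roll)).
In Python, from workcell import bot, grab_frame, ticket gives the robot as it stands.
- The arm moves only by the tool arm_command, never from a script. Its argument "commands" is a list of rows, each a list of 3 entries, a list of its own where there are three numbers: the shift along the world's x, y, z in mm, then the turn about the world's z in rad, then the gripper command: -1 is fully open, 1 is shut, values between are in proportion. In form: [[[tx, ty, tz], roll, fingers], ...]. A call has 1 to 20 rows; each row shifts and turns the commanded pose from where the row before left it; what a row does not reach is not made up. A row lasts 1/10 s, in which the tool goes at most 50 mm and 8.59 degrees, less where a joint would pass 70% of its speed; a pose out of reach is approached as far as the arm can. A call with a gripper value outside its range is refused whole. The fingers move at their own pace and stop on an object; "newtons" is the grip in N (left out, the last holds). Time passes only in rows, so rows that do not move let the fingers close. It gives the time, the measured TCP pose, the force, the opening and the grip force at its end, in the units of the state.
- bot.observe(): the state, without advancing time (a new reading comes with each control period).
- grab_frame(name): name is "scene" or "top" or "wrist"; returns a dict with "image" (480x640x3 uint8, red, green, blue), "vertical_fov" (degrees; the focal length in pixels is half the picture's height over the tangent of half this angle, whatever the lens; pixels are square), "cx", "cy" (the principal point, pixels), "k1" (the pictures are not rectified: a ray, as slopes to the right and down, at radius r is drawn at 1 + k1 r^2 times it, then the intrinsics apply), "R" (3x3) and "t" (3): a world point X has camera coordinates R X + t. Camera axes: x right, y down, z forward; pixel columns grow to the right and rows downward; lengths in m; the calibration is good to about 2 mm. A picture is of the moment at which its call begins. There is no depth.
- ticket.job_done(): hands the job in; it is judged then, once.
The state is a dict: "clock": time; "qpos": joint angles; "qd": joint speeds; "joint_efforts": joint torques, N m; "position": TCP position; "tool_rot": TCP orientation; "force": force on the tool from outside, world axes, zero at the start; "moment": the same for the moment, N m; "grip_width": finger opening in m; "finger_force": force on a finger pad.
Only numpy, scipy, OpenCV 4.12 (cv2) and the standard library are available. Lean on these libraries where they do the work, as an engineer would, in place of code of your own. Each camera call takes 0.05 s, during which the arm holds its last target. There are 200 camera calls.

### The job

The four handheld radios have been put back on the wrong charging pads: put each one on the pad of its own colour, lying face up on its back, centred on the pad and lined up with the pad's length (the antenna may point to either end). A pad holds only one radio, so use the spare white pad for parking on the way; at the end it is empty again. Do not tip a radio over, and do not disturb the mug.

Things in the scene. Friction and masses are not known exactly. Their poses are not given: they have to be found in the camera images.
- radio_red: loose handheld radio, black box 100 (x) x 52 (y) x 30 mm (z) lying on its back, red front with dark screen and keys on top. Origin: centre of the box's underside; x along the length to the antenna end, z up out of the front. 11 mm black antenna (y = +14 mm) reaches 39 mm past that end, a knob 9 mm. 0.18 to 0.33 kg. Starts on a pad of another colour, roughly centred.
- radio_yellow: loose handheld radio, black box 100 (x) x 52 (y) x 30 mm (z) lying on its back, yellow front with dark screen and keys on top. Origin: centre of the box's underside; x along the length to the antenna end, z up out of the front. 11 mm black antenna (y = +14 mm) reaches 39 mm past that end, a knob 9 mm. 0.18 to 0.33 kg. Starts on a pad of another colour, roughly centred.
- radio_blue: loose handheld radio, black box 100 (x) x 52 (y) x 30 mm (z) lying on its back, blue front with dark screen and keys on top. Origin: centre of the box's underside; x along the length to the antenna end, z up out of the front. 11 mm black antenna (y = +14 mm) reaches 39 mm past that end, a knob 9 mm. 0.18 to 0.33 kg. Starts on a pad of another colour, roughly centred.
- radio_green: loose handheld radio, black box 100 (x) x 52 (y) x 30 mm (z) lying on its back, green front with dark screen and keys on top. Origin: centre of the box's underside; x along the length to the antenna end, z up out of the front. 11 mm black antenna (y = +14 mm) reaches 39 mm past that end, a knob 9 mm. 0.18 to 0.33 kg. Starts on a pad of another colour, roughly centred.
- pad_red: red flat charging pad fixed to the table, 130 (x) x 84 (y) x 6 mm high, no rim, short black mark at its -x end. Origin: centre of its underside; x along its length, z up. Place of the red radio; another radio lies on it at the start, its red border shows. The pads lie in a row across, in any order, about 160 mm apart, turned up to 16 degrees.
- pad_yellow: yellow flat charging pad fixed to the table, 130 (x) x 84 (y) x 6 mm high, no rim, short black mark at its -x end. Origin: centre of its underside; x along its length, z up. Place of the yellow radio; another radio lies on it at the start, its yellow border shows. The pads lie in a row across, in any order, about 160 mm apart, turned up to 16 degrees.
- pad_blue: blue flat charging pad fixed to the table, 130 (x) x 84 (y) x 6 mm high, no rim, short black mark at its -x end. Origin: centre of its underside; x along its length, z up. Place of the blue radio; another radio lies on it at the start, its blue border shows. The pads lie in a row across, in any order, about 160 mm apart, turned up to 16 degrees.
- pad_green: green flat charging pad fixed to the table, 130 (x) x 84 (y) x 6 mm high, no rim, short black mark at its -x end. Origin: centre of its underside; x along its length, z up. Place of the green radio; another radio lies on it at the start, its green border shows. The pads lie in a row across, in any order, about 160 mm apart, turned up to 16 degrees.
- pad_white: white flat charging pad fixed to the table, 130 (x) x 84 (y) x 6 mm high, no rim, short black mark at its -x end. Origin: centre of its underside; x along its length, z up. The spare pad, empty at the start: free for parking a radio on the way.
- mug: white ceramic mug, 80 mm across, 90 mm high, handle at +y, standing loose beyond the pads (centre 745 to 760 mm ahead of the robot base). Origin: centre of its underside. Leave it alone. More than 0.44 m to the sides stand a fixed beige case (left, 143 mm high), a transceiver (left) and a loudspeaker (right, 130 mm high).
Mind the look-alikes: they are no part of the job. Leave any orange or pink look-alike of the radio_blue alone.

How it is judged:
By the outcome, as a careful person would: the job done as asked, in the order asked, and still so for the second after the job is handed in, with the robot touching nothing.
It also fails if it takes over 120 s, if anything falls off the work surface, if the arm or the gripper's body presses on something with over 40 N, if the wrist force passes 120 N, or if a joint passes its speed limit or range.

## Working session

There is one attempt and no reset: what is moved stays moved. The work goes in short steps, Python scripts to look and compute and a tool call to move; the robot and the scene stay as the last step left them, time stands still between calls to the robot, and variables do not carry over. Pictures are saved under pics/ and viewed, at most 14 in all, crops included, and the job is handed in when it is done.

Besides the shell and the picture viewer there is one more tool, called after "Emit:" as name([rows], argument=value, ...), one row to a line, values as JSON. arm_command: Moves the arm, as the interface text tells. Its arguments: {"type":"object","properties":{"commands":{"type":"array"},"newtons":{"type":"number"}},"required":["commands"]}

```bash
mkdir -p pics; python3 - <<'E'
from workcell import bot, grab_frame
import cv2
print(bot.observe(), bot.pinch_z)
for n in ("scene","top"):
    f=grab_frame(n); cv2.imwrite(f"pics/{n}0.png",f["image"][:,:,::-1])
    print(n,f["vertical_fov"],f["cx"],f["cy"],f["k1"],f["R"],f["t"])
E
```

```text
{'clock': 0.0, 'qpos': array([-1.24222069,  0.52200293, -0.03634066,  1.60001942,  0.02119433,
        1.02110274, -0.11281888]), 'qd': array([ 5.70356560e-04, -8.78165667e-04,  1.11738878e-03, -6.38003511e-04,
       -1.67596150e-03,  9.19436319e-05, -1.12547007e-04]), 'joint_efforts': array([-3.05394587e-05, -9.27115631e+01,  1.97927222e+00, -3.69919288e+01,
        1.76191342e-02,  8.51923891e-03,  3.16246212e-05]), 'position': array([0.24255784, 0.57558622, 0.19082843]), 'tool_rot': array([-3.14044721e+00,  7.13259659e-05,  2.74279694e+00]), 'force': array([-0.02001555, -0.38265611, -0.21126067]), 'moment': array([ 0.00485796,  0.06474009, -0.04526217]), 'finger_force': 0.0, 'grip_width': 0.08553458861815777} 0.0187
scene 48.90720450904168 322.67733522046143 234.34725000130462 -0.07857252081973824 [[-8.60091767e-01  5.10139025e-01  5.72674669e-04]
 [ 3.12159724e-01  5.27186904e-01 -7.90335546e-01]
 [-4.03482911e-01 -6.79582330e-01 -6.12673973e-01]] [ 0.49470071 -0.15718617  1.36965921]
top 54.4675846577328 321.727924878995 235.14599634166035 -0.04366502901799289 [[-0.01982747 -0.99968432  0.01543126]
 [-0.99408912  0.018064   -0.10705381]
 [ 0.10674127 -0.01746266 -0.99413347]] [0.0127056  0.57275751 0.99403543]
```

View pics/top0.png

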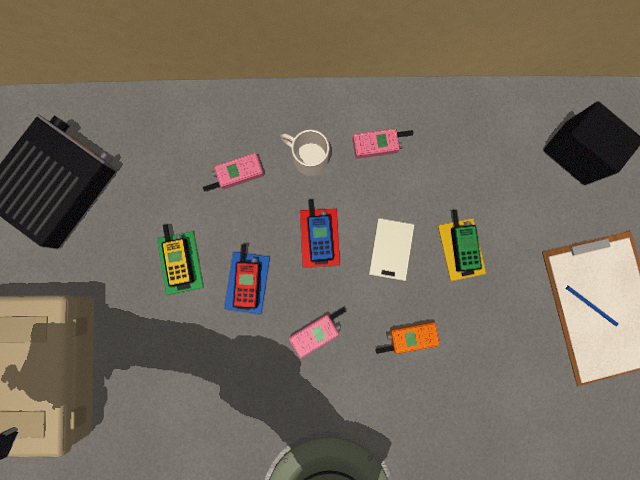

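View pics/scene0.png

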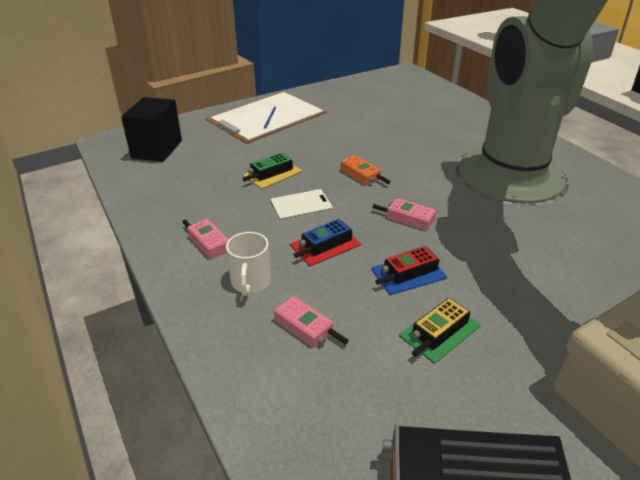

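The top image shows yellow on the green pad (180,262), red on blue (247,282), blue on red (320,238), the white pad empty (392,250) and green on yellow (463,248). So there are two swaps, each going through white.

```bash
cat > h.py <<'E'
import numpy as np, cv2
from workcell import bot, grab_frame
HUE={'red':(172,8),'yellow':(20,34),'blue':(100,125),'green':(45,90)}
def K(f):
    F=240/np.tan(np.radians(f["vertical_fov"]/2)); return np.array([[F,0,f["cx"]],[0,F,f["cy"]],[0,0,1]])
def world(f,px,z):
    u=cv2.undistortPoints(np.float64(px).reshape(-1,1,2),K(f),np.array([f["k1"],0,0,0,0.]))[:,0]
    R,t=np.array(f["R"]),np.array(f["t"]); C=-R.T@t
    d=np.c_[u,np.ones(len(u))]@R
    return C+d*((z-C[2])/d[:,2])[:,None]
def pix(f,X):
    return cv2.projectPoints(np.float64(X).reshape(-1,1,3),cv2.Rodrigues(np.array(f["R"]))[0],np.array(f["t"]),K(f),np.array([f["k1"],0,0,0,0.]))[0][:,0]
def mask(f,col):
    h,s,v=cv2.split(cv2.cvtColor(f["image"],cv2.COLOR_RGB2HSV))
    if col=='white': return (s<40)&(v>170)
    a,b=HUE[col]; hm=(h>=a)&(h<=b) if a<b else (h>=a)|(h<=b)
    return hm&(s>140)&(v>45)
def rect(f,col,near,z,rad):
    """rect of colour within rad (m) of world xy near, on plane z: centre xy mm, dims mm, long-axis angle in (-pi/2,pi/2]"""
    m=cv2.morphologyEx(mask(f,col).astype(np.uint8),cv2.MORPH_OPEN,np.ones((2,2)))
    p=np.argwhere(m)[:,::-1]
    if len(p)==0: return None
    w=world(f,p,z)[:,:2]; w=w[np.hypot(*(w-near).T)<rad]
    if len(w)<20: return None
    c,(a,b),_=r=cv2.minAreaRect((w*1000).astype(np.float32)); q=cv2.boxPoints(r)
    e=[q[1]-q[0],q[2]-q[1]]; e=max(e,key=np.linalg.norm)
    th=np.arctan2(e[1],e[0]); th=(th+np.pi/2)%np.pi-np.pi/2
    return np.round([*c,max(a,b),min(a,b),th],3)
E
python3 - <<'E'
from h import *
f=grab_frame("top")
for n,px,r,p in [('A',(180,262),'yellow','green'),('B',(247,282),'red','blue'),('C',(320,238),'blue','red'),('E',(463,248),'green','yellow'),('W',(392,250),None,'white')]:
    c=world(f,[px],.02)[0,:2]
    print(n,'pad',p,rect(f,p,c,.006,.088), 'radio',r, r and rect(f,r,c,.036,.07))
E
```

```text
A pad green [5.17573e+02 3.17907e+02 1.27779e+02 8.26120e+01 1.80000e-01] radio yellow [5.18145e+02 3.18216e+02 9.42150e+01 4.50680e+01 1.81000e-01]
B pad blue [ 4.71382e+02  1.67552e+02  1.28502e+02  8.26840e+01 -1.58000e-01] radio red [ 4.65855e+02  1.66220e+02  9.44740e+01  4.61520e+01 -8.20000e-02]
C pad red [5.68486e+02 4.25100e+00 1.29133e+02 8.39720e+01 3.40000e-02] radio blue [5.65595e+02 3.28700e+00 9.40870e+01 4.59500e+01 7.70000e-02]
E pad yellow [ 5.35927e+02 -3.16458e+02  1.29133e+02  8.43100e+01  1.83000e-01] radio green [ 5.36935e+02 -3.20847e+02  9.37530e+01  4.52820e+01  8.90000e-02]
W pad white [ 5.24240e+02 -1.30683e+02  8.46980e+01  2.84450e+01 -2.50000e-01] radio None None
```

Emit:
arm_command([
  [[20, -20, 0], 0.04, -1],
  [[28, -26, 0], 0.06, -1],
  [[28, -26, 0], 0.06, -1],
  [[28, -26, 0], 0.06, -1],
  [[28, -26, 0], 0.06, -1],
  [[28, -26, 0], 0.06, -1],
  [[28, -26, 0], 0.06, -1],
  [[28, -26, 0], 0.06, -1],
  [[28, -26, 0], 0.06, -1],
  [[20, -18, 0], 0.06, -1],
  [[12, -12, 0], 0.0, -1],
  [[0, 0, 0], 0, -1],
  [[0, 0, 0], 0, -1],
  [[0, 0, 0], 0, -1],
], newtons=40)

```text
clock: 1.55
position: [0.5176, 0.3193, 0.1914]
tool_rot: [3.141, -0.0, -2.959]
force: [-0.3, 0.2, 0.1]
grip_width: 0.0855
finger_force: 0.0
```

```bash
python3 - <<'E'
from h import *
s=bot.observe(); print(s['position'],s['tool_rot'],s['force'],s['qpos'])
import h
f=grab_frame("top")
hsv=cv2.cvtColor(f["image"],cv2.COLOR_RGB2HSV); print(hsv[250,392])
h.mask=lambda f,c:(hsv[...,2]>190)&(hsv[...,1]<75)
print(rect(f,'white',world(f,[(392,250)],.006)[0,:2],.006,.088))
f=grab_frame("wrist"); cv2.imwrite("pics/w1.png",f["image"][:,:,::-1])
import importlib; importlib.reload(h)
c=np.array([.518,.318])
print('pad',h.rect(f,'green',c,.006,.088),'radio',h.rect(f,'yellow',c,.036,.07))
E
sed -i "s/(s<40)&(v>170)/(s<75)\&(v>190)/" h.py
```

```text
[0.51760848 0.31930748 0.19135453] [ 3.14110869e+00 -4.14897244e-04 -2.95935861e+00] [-0.28187432  0.19697806  0.12590309] [-0.57489123  0.49581102 -0.10802241  1.64308197  0.06001841  1.0060969
  1.05088651]
[ 21  33 236]
[ 5.39150e+02 -1.56974e+02  1.28975e+02  8.27010e+01 -1.92000e-01]
pad [568.466 323.941  67.529  27.246  -1.382] radio [5.22669e+02 3.20167e+02 9.28320e+01 4.61230e+01 1.82000e-01]
```

View pics/w1.png

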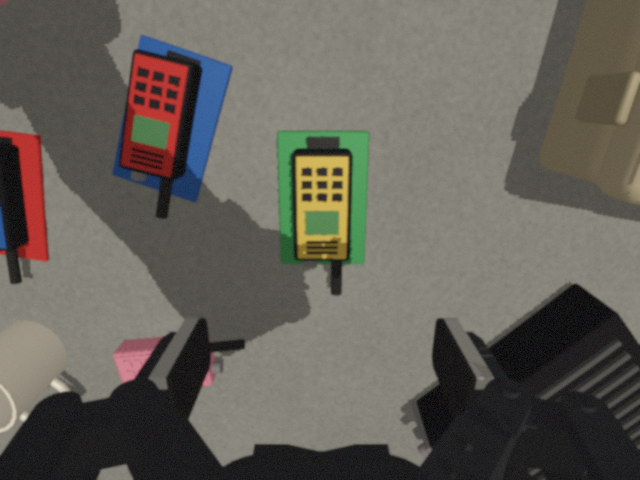

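The wrist view shows the yellow radio (322,205) squarely between the fingers' lines and centred on the green pad. It agrees with the top camera to a few mm, so I'll descend, grip and lift.

Emit:
arm_command([
  [[0, 0, -25], 0, -1],
  [[0, 0, -35], 0, -1],
  [[0, 0, -35], 0, -1],
  [[0, 0, -30], 0, -1],
  [[0, 0, -20], 0, -1],
  [[0, 0, -15], 0, -1],
  [[0, 0, -12], 0, -1],
  [[0, 0, -10], 0, -1],
  [[0, 0, 0], 0, -1],
  [[0, 0, 0], 0, 1],
  [[0, 0, 0], 0, 1],
  [[0, 0, 0], 0, 1],
  [[0, 0, 0], 0, 1],
  [[0, 0, 0], 0, 1],
  [[0, 0, 0], 0, 1],
  [[0, 0, 0], 0, 1],
], newtons=40)

```text
clock: 3.25
position: [0.5187, 0.318, 0.0094]
tool_rot: [3.142, 0.0, -2.96]
force: [0.7, -0.5, 0.7]
grip_width: 0.0001
finger_force: 0.0
```

The fingers closed to zero width, so I need to look before going on.

```bash
python3 - <<'E'
from h import *
f=grab_frame("scene"); cv2.imwrite("pics/s2.png",cv2.resize(f["image"][220:400,330:570,::-1],(800,600)))
f=grab_frame("wrist"); cv2.imwrite("pics/w2.png",f["image"][:,:,::-1])
print(pix(f,[.5187,.318,.0094]))
E
```

```text
[[323.99194735 280.11501124]]
```

View pics/s2.png

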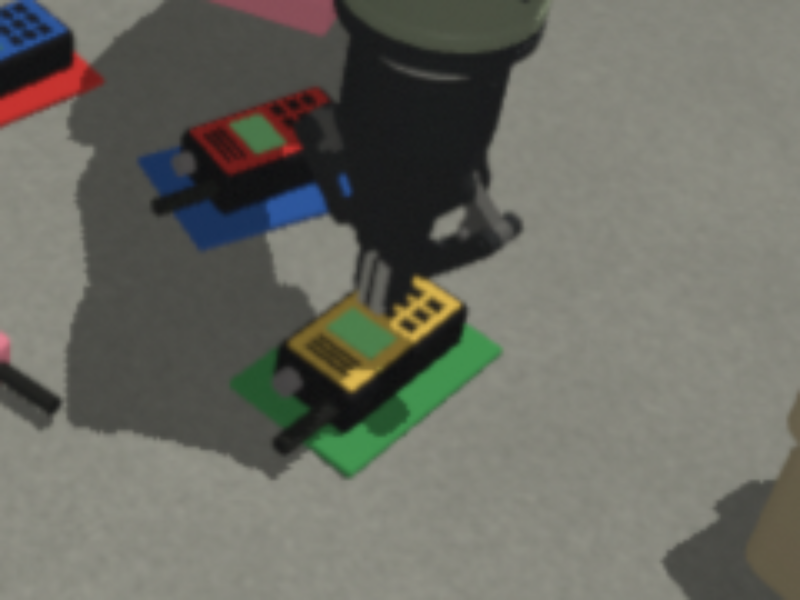

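View pics/w2.png

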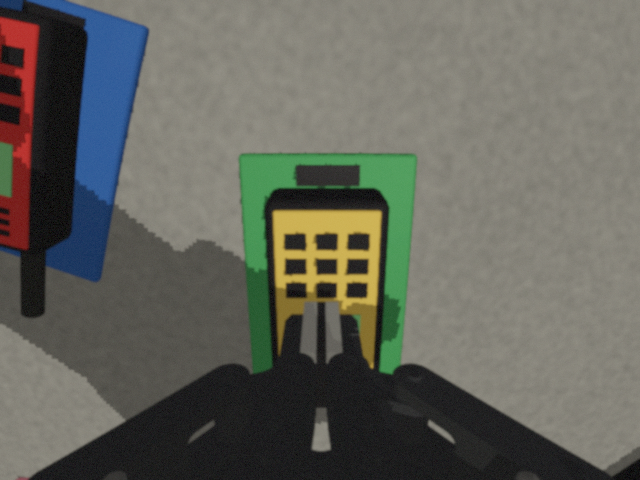

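The fingers have shut at or above the radio's front and nothing has moved. I'll triangulate the fingertip and check the wrist camera's height to find the offset.

```bash
python3 - <<'E'
from h import *
s=bot.observe(); print(s['position'],s['qpos'],s['force'])
w=grab_frame("wrist"); c=grab_frame("scene")
def ray(f,p):
    C=-np.array(f["R"]).T@np.array(f["t"]); d=world(f,[p],C[2]-.1)[0]-C; return C,d/np.linalg.norm(d)
a,b=ray(w,(322,303)),ray(c,(441,313))
A=np.c_[a[1],-b[1]]; k=np.linalg.lstsq(A,b[0]-a[0],rcond=None)[0]
print('tip',a[0]+k[0]*a[1],b[0]+k[1]*b[1],'wristcam',a[0])
# pad corners near edge and radio near end in wrist view
P=world(w,[(240,155),(416,155)],.006); print(P,np.linalg.norm(P[0]-P[1]))
P=world(w,[(271,209),(384,209)],.036); print(P,np.linalg.norm(P[0]-P[1]))
for f in(w,c):
  print(pix(f,[[.5187,.318,z] for z in (.0094,.04)]))
E
```

```text
[0.51874371 0.3179029  0.00938134] [-0.58443953  0.73147036 -0.09203236  1.76528594  0.10176167  0.64944701
  1.01778643] [ 0.14511687 -0.13620311  0.5658798 ]
tip [0.51627083 0.3164922  0.03852043] [0.51849992 0.31275889 0.03932095] wristcam [0.43670199 0.30162653 0.19075667]
[[0.4652492  0.2687912  0.006     ]
 [0.45062337 0.3485363  0.006     ]] 0.0810752452784908
[[0.47976592 0.28898467 0.036     ]
 [0.47159451 0.33360091 0.036     ]] 0.04535835753794972
[[323.99459616 280.13798696]
 [324.44681411 310.17610448]]
[[440.46237833 326.51170326]
 [442.92437829 314.6360634 ]]
```

The fingertips are really at z≈39 mm while the report says 9 mm, so the reported TCP lies about 30 mm past the real tips. I'll open, go down another 27 mm while watching the force, and close again.

Emit:
arm_command([
  [[0, 0, 0], 0, -1],
  [[0, 0, 0], 0, -1],
  [[0, 0, 0], 0, -1],
  [[0, 0, 0], 0, -1],
  [[0, 0, 0], 0, -1],
  [[0, 0, 0], 0, -1],
  [[0, 0, -7], 0, -1],
  [[0, 0, -7], 0, -1],
  [[0, 0, -7], 0, -1],
  [[0, 0, -6], 0, -1],
  [[0, 0, 0], 0, -1],
])

```text
clock: 4.55
position: [0.5181, 0.3176, -0.0188]
tool_rot: [-3.141, -0.001, -2.96]
force: [0.4, 0.2, -0.3]
grip_width: 0.085
finger_force: 0.0
```

Emit:
arm_command([
  [[0, 0, 0], 0, 1],
  [[0, 0, 0], 0, 1],
  [[0, 0, 0], 0, 1],
  [[0, 0, 0], 0, 1],
  [[0, 0, 0], 0, 1],
  [[0, 0, 0], 0, 1],
], newtons=40)

```text
clock: 5.15
position: [0.5189, 0.3182, -0.017]
tool_rot: [3.141, 0.001, -2.96]
force: [-1.1, 0.2, 5.6]
grip_width: 0.0509
finger_force: 42.1
```

Emit:
arm_command([
  [[0, 0, 8], 0, 1],
  [[0, 0, 12], 0, 1],
  [[0, 0, 20], 0, 1],
  [[0, 0, 25], 0, 1],
  [[0, 0, 25], 0, 1],
  [[0, -15, 0], 0, 1],
  [[2, -30, 0], -0.03, 1],
  [[2, -40, 0], -0.04, 1],
  [[2, -40, 0], -0.04, 1],
  [[2, -40, 0], -0.04, 1],
  [[2, -40, 0], -0.04, 1],
  [[2, -40, 0], -0.04, 1],
  [[2, -40, 0], -0.04, 1],
  [[2, -40, 0], -0.04, 1],
  [[2, -40, 0], -0.04, 1],
  [[2, -40, 0], -0.023, 1],
  [[1, -35, 0], 0, 1],
  [[0, -25, 0], 0, 1],
  [[0, -10, 0], 0, 1],
  [[0, 0, 0], 0, 1],
])

```text
clock: 7.15
position: [0.539, -0.1587, 0.0724]
tool_rot: [-3.141, -0.0, 2.947]
force: [-0.1, 0.0, -2.8]
grip_width: 0.0506
finger_force: 43.0
```

```bash
python3 - <<'E'
from h import *
f=grab_frame("scene"); cv2.imwrite("pics/s3.png",f["image"][:,:,::-1])
s=bot.observe(); print(s['position'],s['tool_rot'],s['grip_width'],s['force'])
E
```

```text
[ 0.53931414 -0.15696688  0.07235508] [ 3.14134245e+00 -3.07632668e-04  2.94903408e+00] 0.050954017830692706 [ 0.30164095  0.48897844 -2.90201047]
```

View pics/s3.png

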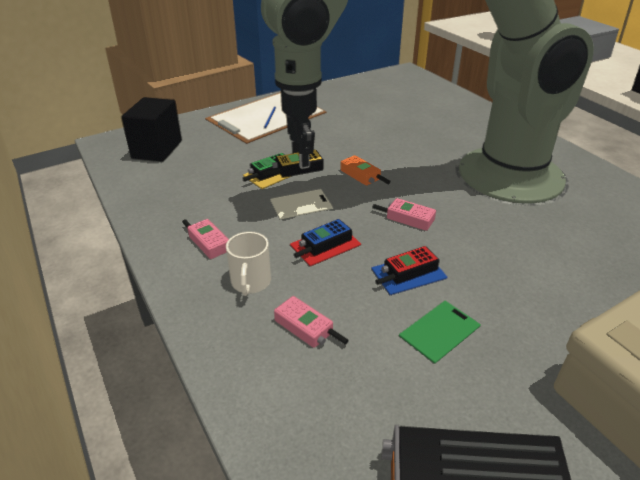

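The yellow radio is held level above the white pad and the green pad is empty. I'll lower it, release it and retreat.

Emit:
arm_command([
  [[0, 0, -20], 0, 1],
  [[0, 0, -25], 0, 1],
  [[0, 0, -20], 0, 1],
  [[0, 0, -12], 0, 1],
  [[0, 0, -7], 0, 1],
  [[0, 0, -4], 0, 1],
  [[0, 0, 0], 0, 1],
  [[0, 0, 0], 0, 1],
  [[0, 0, 0], 0, -0.6],
  [[0, 0, 0], 0, -0.8],
  [[0, 0, 0], 0, -1],
  [[0, 0, 0], 0, -1],
  [[0, 0, 0], 0, -1],
  [[0, 0, 0], 0, -1],
  [[0, 0, 20], 0, -1],
  [[0, 0, 30], 0, -1],
  [[0, 0, 40], 0, -1],
  [[0, 0, 0], 0, -1],
])

```text
clock: 9.0
position: [0.5421, -0.1578, 0.0788]
tool_rot: [-3.141, 0.006, 2.949]
force: [1.5, -0.5, -0.5]
grip_width: 0.0855
finger_force: 0.0
```

```bash
python3 - <<'E'
from h import *
s=bot.observe(); print(s['position'],s['tool_rot'])
f=grab_frame("top")
print('pad G',rect(f,'green',[.5176,.318],.006,.088))
f=grab_frame("scene")
print('yel',rect(f,'yellow',[.539,-.157],.036,.07),'grn',rect(f,'green',[.537,-.321],.036,.07))
f=grab_frame("wrist")
print('wrist yel',rect(f,'yellow',[.539,-.157],.036,.07))
E
```

```text
[ 0.54212719 -0.15775489  0.07881334] [-3.14147169  0.00637906  2.94936311]
pad G [5.17350e+02 3.17928e+02 1.27336e+02 8.26350e+01 1.81000e-01]
yel [ 5.38217e+02 -1.77097e+02  9.32680e+01  8.86270e+01 -2.00000e-01] grn None
wrist yel [ 5.43771e+02 -1.58379e+02  9.26790e+01  4.53720e+01 -1.92000e-01]
```

Emit:
arm_command([
  [[0, -20, 0], 0.04, -1],
  [[-1, -40, 0], 0.06, -1],
  [[-1, -40, 0], 0.06, -1],
  [[-1, -40, 0], 0.06, -1],
  [[0, -23, 0], 0.06, -1],
  [[0, 0, 0], 0, -1],
  [[0, 0, -20], 0, -1],
  [[0, 0, -25], 0, -1],
  [[0, 0, -20], 0, -1],
  [[0, 0, -12], 0, -1],
  [[0, 0, -8], 0, -1],
  [[0, 0, -5], 0, -1],
  [[0, 0, 0], 0, -1],
  [[0, 0, 0], 0, 1],
  [[0, 0, 0], 0, 1],
  [[0, 0, 0], 0, 1],
  [[0, 0, 0], 0, 1],
  [[0, 0, 0], 0, 1],
  [[0, 0, 0], 0, 1],
  [[0, 0, 0], 0, 1],
])

```text
clock: 11.15
position: [0.5371, -0.3203, -0.0147]
tool_rot: [-3.141, 0.001, -3.054]
force: [-1.9, 1.9, 6.9]
grip_width: 0.0505
finger_force: 41.1
```

Emit:
arm_command([
  [[0, 0, 8], 0, 1],
  [[0, 0, 12], 0, 1],
  [[0, 0, 20], 0, 1],
  [[0, 0, 25], 0, 1],
  [[0, 0, 25], 0, 1],
  [[0, 20, 0], 0, 1],
  [[-1, 30, 0], 0, 1],
  [[-1, 40, 0], 0.01, 1],
  [[-1, 40, 0], 0.01, 1],
  [[-1, 40, 0], 0.01, 1],
  [[-1, 40, 0], 0.01, 1],
  [[-1, 40, 0], 0.01, 1],
  [[-1, 40, 0], 0.01, 1],
  [[-1, 40, 0], 0.01, 1],
  [[-1, 40, 0], 0.01, 1],
  [[-1, 40, 0], 0.01, 1],
  [[-2, 40, 0], 0, 1],
  [[-2, 40, 0], 0, 1],
  [[-2, 40, 0], 0, 1],
  [[-1, 40, 0], 0, 1],
])

```text
clock: 13.15
position: [0.5196, 0.2517, 0.0755]
tool_rot: [3.141, 0.001, -2.963]
force: [0.1, 0.4, -1.3]
grip_width: 0.0506
finger_force: 42.9
```

Emit:
arm_command([
  [[-1.5, 40, 0], 0, 1],
  [[0, 20, 0], 0, 1],
  [[-1, 8, 0], 0.002, 1],
  [[0, 0, 0], 0, 1],
  [[0, 0, 0], 0, 1],
  [[0, 0, -20], 0, 1],
  [[0, 0, -25], 0, 1],
  [[0, 0, -20], 0, 1],
  [[0, 0, -12], 0, 1],
  [[0, 0, -7], 0, 1],
  [[0, 0, -4], 0, 1],
  [[0, 0, 0], 0, 1],
  [[0, 0, 0], 0, 1],
])

```text
clock: 14.45
position: [0.5176, 0.3181, -0.0129]
tool_rot: [3.141, 0.001, -2.962]
force: [-0.3, 0.5, -1.3]
grip_width: 0.0508
finger_force: 42.9
```

Emit:
arm_command([
  [[0, 0, -1], 0, 1],
  [[0, 0, -1], 0, 1],
  [[0, 0, 0], 0, 1],
  [[0, 0, 0], 0, -0.6],
  [[0, 0, 0], 0, -0.8],
  [[0, 0, 0], 0, -1],
  [[0, 0, 0], 0, -1],
  [[0, 0, 0], 0, -1],
  [[0, 0, 0], 0, -1],
  [[0, 0, 20], 0, -1],
  [[0, 0, 30], 0, -1],
  [[0, 0, 40], 0, -1],
  [[0, -20, 0], 0, -1],
  [[1, -40, 0], -0.06, -1],
  [[2, -40, 0], -0.06, -1],
  [[2, -40, 0], -0.06, -1],
  [[2, -40, 0], -0.06, -1],
  [[2, -40, 0], -0.06, -1],
  [[2, -40, 0], -0.06, -1],
  [[2, -40, 0], -0.014, -1],
])

```text
clock: 16.45
position: [0.5299, 0.0161, 0.0743]
tool_rot: [-3.141, 0.0, 2.945]
force: [0.6, -0.8, 0.1]
grip_width: 0.0854
finger_force: 0.0
```

```bash
python3 - <<'E'
from h import *
f=grab_frame("top")
print('green',rect(f,'green',[.5173,.318],.036,.065),rect(f,'green',[.5173,.318],.006,.088))
cv2.imwrite("pics/t4.png",cv2.resize(f["image"][200:320,140:300,::-1],(800,600)))
s=bot.observe(); print(s['position'],s['tool_rot'])
E
```

```text
green [5.16218e+02 3.09369e+02 1.23660e+02 8.02190e+01 1.80000e-01] [5.17560e+02 3.17905e+02 1.27753e+02 8.26120e+01 1.80000e-01]
[0.52992351 0.00859484 0.07433166] [-3.13807158e+00  6.30937555e-04  2.93933558e+00]
```

View pics/t4.png

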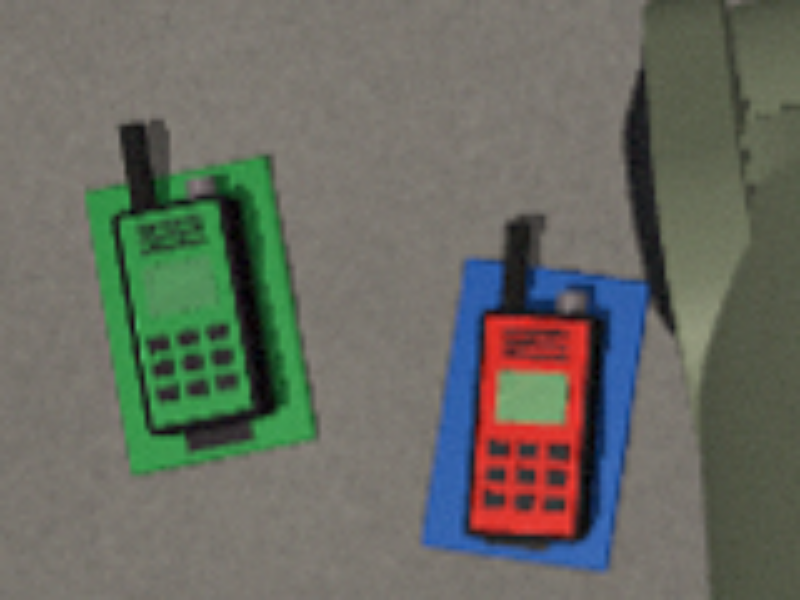

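The green radio sits on its pad, aligned, with its front spanning roughly crop (120,213) to (255,430). I'll measure that front as its own component.

```bash
cat >> h.py <<'E'
def comp(f,col,xy,z=.036):
    """rect of the connected component of the colour holding most pixels close to world point xy,z"""
    n,l=cv2.connectedComponents(mask(f,col).astype(np.uint8),connectivity=4)
    u,v=np.round(pix(f,[*xy,z])[0]).astype(int); q=l[v-12:v+13,u-8:u+9]; i=np.bincount(q[q>0]).argmax()
    g=dict(f); p=np.argwhere(l==i)[:,::-1]
    r=cv2.minAreaRect((world(f,p,z)[:,:2]*1000).astype(np.float32)); b=cv2.boxPoints(r)
    e=max([b[1]-b[0],b[2]-b[1]],key=np.linalg.norm); th=(np.arctan2(e[1],e[0])+np.pi/2)%np.pi-np.pi/2
    return np.round([*r[0],*sorted(r[1]),th],3)
E
python3 - <<'E'
from h import *
f=grab_frame("top")
print('green',comp(f,'green',[.5173,.318]))
print('red',comp(f,'red',[.466,.166]))
E
```

```text
green [5.19228e+02 3.18302e+02 4.38610e+01 9.30590e+01 1.84000e-01]
red [ 4.68053e+02  1.68377e+02  4.63050e+01  9.44630e+01 -8.10000e-02]
```

Emit:
arm_command([
  [[1, -20, 0], 0, -1],
  [[2, -40, 0], 0.002, -1],
  [[2, -40, 0], 0, -1],
  [[2, -40, 0], 0, -1],
  [[2.5, -25, 0], 0, -1],
  [[0, -10, 0], 0, -1],
  [[0, 0, 0], 0, -1],
  [[0, 0, 0], 0, -1],
])

```text
clock: 17.35
position: [0.5397, -0.1556, 0.0742]
tool_rot: [3.141, -0.0, 2.951]
force: [0.6, 1.5, 0.1]
grip_width: 0.0852
finger_force: 0.0
```

```bash
python3 - <<'E'
from h import *
s=bot.observe(); print(s['position'],s['tool_rot'])
f=grab_frame("top")
print('pads: B',rect(f,'blue',[.471,.1675],.006,.088),'R',rect(f,'red',[.5685,.004],.006,.088),'Y',rect(f,'yellow',[.536,-.316],.006,.088))
print('red',comp(f,'red',[.466,.166]),'blue',comp(f,'blue',[.5656,.003]))
E
```

```text
[ 0.53968776 -0.15559269  0.07422292] [ 3.14092915e+00 -3.51396499e-04  2.95083686e+00]
pads: B [ 4.71394e+02  1.67543e+02  1.28486e+02  8.26770e+01 -1.59000e-01] R [5.68486e+02 4.25100e+00 1.29133e+02 8.39720e+01 3.40000e-02] Y None
red [ 4.67976e+02  1.68357e+02  4.62000e+01  9.43640e+01 -8.20000e-02] blue [5.67702e+02 5.51900e+00 4.59340e+01 9.43650e+01 6.80000e-02]
```

My 2×2 opening shifted the `rect` results by about a pixel (2 mm), so I'll fix that and remeasure the pads. Next I pick up yellow, and the arm then clears the view of the yellow pad.

```bash
sed -i 's/m=cv2.morphologyEx.*/m=cv2.medianBlur(mask(f,col).astype(np.uint8),3)/' h.py; python3 - <<'E'
from h import *
f=grab_frame("top")
print('pads: B',rect(f,'blue',[.473,.1695],.006,.088),'R',rect(f,'red',[.5705,.006],.006,.088),'G',rect(f,'green',[.519,.32],.006,.088))
E
```

```text
pads: B [ 4.73651e+02  1.69758e+02  1.28533e+02  8.27010e+01 -1.59000e-01] R [5.70789e+02 6.45700e+00 1.29189e+02 8.39850e+01 3.50000e-02] G [5.19851e+02 3.20176e+02 1.27841e+02 8.26340e+01 1.80000e-01]
```

Emit:
arm_command([
  [[0, 0, -20], 0, -1],
  [[0, 0, -25], 0, -1],
  [[0, 0, -20], 0, -1],
  [[0, 0, -12], 0, -1],
  [[0, 0, -8], 0, -1],
  [[0, 0, -5], 0, -1],
  [[0, 0, 0], 0, -1],
  [[0, 0, 0], 0, 1],
  [[0, 0, 0], 0, 1],
  [[0, 0, 0], 0, 1],
  [[0, 0, 0], 0, 1],
  [[0, 0, 0], 0, 1],
  [[0, 0, 0], 0, 1],
  [[0, 0, 0], 0, 1],
  [[0, 0, 8], 0, 1],
  [[0, 0, 12], 0, 1],
  [[0, 0, 20], 0, 1],
  [[0, 0, 25], 0, 1],
  [[0, 0, 25], 0, 1],
  [[0, 0, 0], 0, 1],
])

```text
clock: 19.45
position: [0.5415, -0.1576, 0.0782]
tool_rot: [-3.141, 0.005, 2.949]
force: [1.0, 0.6, -3.6]
grip_width: 0.0508
finger_force: 43.6
```

Emit:
arm_command([
  [[0, -15, 0], 0.04, 1],
  [[-1, -30, 0], 0.06, 1],
  [[-1, -35, 0], 0.07, 1],
  [[-1, -35, 0], 0.07, 1],
  [[0, -25, 0], 0.07, 1],
  [[0, -13, 0], 0.065, 1],
  [[0, -5, 0], 0, 1],
  [[0, 0, 0], 0, 1],
  [[0, 0, 0], 0, 1],
  [[0, 0, 0], 0, 1],
])

```text
clock: 20.45
position: [0.537, -0.3138, 0.0744]
tool_rot: [3.141, -0.0, -2.958]
force: [0.3, -0.4, -2.6]
grip_width: 0.0506
finger_force: 43.6
```

Emit:
arm_command([
  [[0, 0, -20], 0, 1],
  [[0, 0, -25], 0, 1],
  [[0, 0, -20], 0, 1],
  [[0, 0, -12], 0, 1],
  [[0, 0, -7], 0, 1],
  [[0, 0, -4], 0, 1],
  [[0, 0, -2], 0, 1],
  [[0, 0, 0], 0, 1],
  [[0, 0, 0], 0, 1],
  [[0, 0, 0], 0, -0.6],
  [[0, 0, 0], 0, -0.8],
  [[0, 0, 0], 0, -1],
  [[0, 0, 0], 0, -1],
  [[0, 0, 0], 0, -1],
  [[0, 0, 0], 0, -1],
  [[0, 0, 20], 0, -1],
  [[0, 0, 30], 0, -1],
  [[0, 0, 40], 0, -1],
  [[0, 0, 0], 0, -1],
])

```text
clock: 22.35
position: [0.5391, -0.3164, 0.0792]
tool_rot: [-3.137, 0.005, -2.959]
force: [0.8, -1.3, -0.4]
grip_width: 0.0854
finger_force: 0.0
```

Emit:
arm_command([
  [[2, 20, 0], 0, -1],
  [[4, 40, 0], -0.015, -1],
  [[4, 40, 0], -0.02, -1],
  [[4, 40, 0], -0.02, -1],
  [[4, 40, 0], -0.02, -1],
  [[4, 40, 0], -0.02, -1],
  [[4, 40, 0], -0.02, -1],
  [[4, 35, 0], 0, -1],
  [[0, 18, 0], 0, -1],
  [[0, 7, 0], 0, -1],
  [[0, 0, 0], 0, -1],
  [[0, 0, 0], 0, -1],
])

```text
clock: 23.55
position: [0.5666, 0.0035, 0.0743]
tool_rot: [-3.141, -0.0, -3.075]
force: [-0.3, -0.0, 0.4]
grip_width: 0.0855
finger_force: 0.0
```

```bash
python3 - <<'E'
from h import *
s=bot.observe(); print(s['position'],s['tool_rot'])
f=grab_frame("top"); cv2.imwrite("pics/t5.png",f["image"][:,:,::-1])
print('Y pad',rect(f,'yellow',[.538,-.3143],.006,.088),'Y radio',comp(f,'yellow',[.538,-.3143]),'W',rect(f,'white',[.5413,-.155],.006,.088))
E
```

```text
[0.56662953 0.00346157 0.07428977] [-3.14092695e+00 -2.02255725e-04 -3.07475448e+00]
Y pad [ 5.38261e+02 -3.14045e+02  1.29336e+02  8.41150e+01  1.80000e-01] Y radio [ 5.36112e+02 -3.04448e+02  8.16960e+01  1.25617e+02  1.80000e-01] W [ 5.40856e+02 -1.57428e+02  1.28452e+02  7.69470e+01 -1.93000e-01]
```

View pics/t5.png

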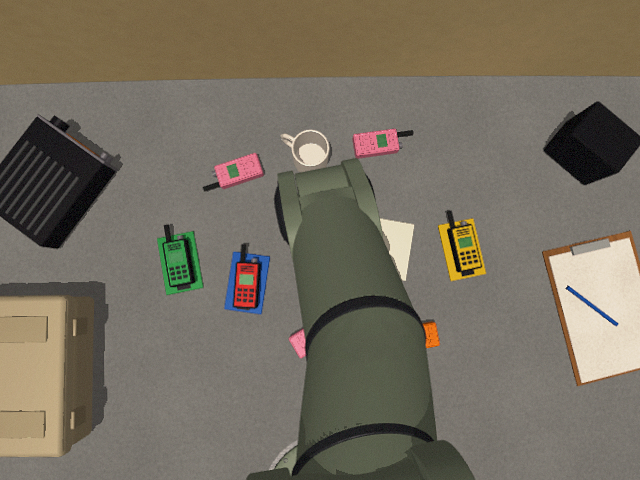

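Green and yellow look centred on their own pads. Next is blue: pick it up and park it on white.

Emit:
arm_command([
  [[0, 0, -20], 0, -1],
  [[0, 0, -25], 0, -1],
  [[0, 0, -20], 0, -1],
  [[0, 0, -12], 0, -1],
  [[0, 0, -8], 0, -1],
  [[0, 0, -5], 0, -1],
  [[0, 0, 0], 0, -1],
  [[0, 0, 0], 0, 1],
  [[0, 0, 0], 0, 1],
  [[0, 0, 0], 0, 1],
  [[0, 0, 0], 0, 1],
  [[0, 0, 0], 0, 1],
  [[0, 0, 0], 0, 1],
  [[0, 0, 0], 0, 1],
  [[0, 0, 8], 0, 1],
  [[0, 0, 12], 0, 1],
  [[0, 0, 20], 0, 1],
  [[0, 0, 25], 0, 1],
  [[0, 0, 25], 0, 1],
  [[0, 0, 0], 0, 1],
])

```text
clock: 25.6
position: [0.5686, 0.005, 0.0783]
tool_rot: [-3.142, 0.005, -3.074]
force: [0.1, 0.3, -2.0]
grip_width: 0.0507
finger_force: 43.0
```

Emit:
arm_command([
  [[-3, -15, 0], 0, 1],
  [[-5, -30, 0], -0.05, 1],
  [[-6, -35, 0], -0.07, 1],
  [[-6, -35, 0], -0.07, 1],
  [[-6, -30, 0], -0.07, 1],
  [[-0.6, -15, 0], 0, 1],
  [[0, 0, 0], 0, 1],
  [[0, 0, 0], 0, 1],
  [[0, 0, -20], 0, 1],
  [[0, 0, -25], 0, 1],
  [[0, 0, -20], 0, 1],
  [[0, 0, -12], 0, 1],
  [[0, 0, -7], 0, 1],
  [[0, 0, -4], 0, 1],
  [[0, 0, -2], 0, 1],
  [[0, 0, 0], 0, 1],
])

```text
clock: 27.2
position: [0.5405, -0.1549, -0.0147]
tool_rot: [3.141, 0.001, 2.95]
force: [-0.4, 0.5, 0.7]
grip_width: 0.0508
finger_force: 43.0
```

Emit:
arm_command([
  [[0, 0, 0], 0, -0.6],
  [[0, 0, 0], 0, -0.8],
  [[0, 0, 0], 0, -1],
  [[0, 0, 0], 0, -1],
  [[0, 0, 0], 0, -1],
  [[0, 0, 0], 0, -1],
  [[0, 0, 20], 0, -1],
  [[0, 0, 30], 0, -1],
  [[0, 0, 40], 0, -1],
  [[-4, 20, 0], 0, -1],
  [[-9, 40, 0], 0.02, -1],
  [[-9, 40, 0], 0.02, -1],
  [[-9, 40, 0], 0.02, -1],
  [[-9, 40, 0], 0.02, -1],
  [[-9, 40, 0], 0.02, -1],
  [[-9, 40, 0], 0.01, -1],
  [[-9, 35, 0], 0, -1],
  [[-6, 20, 0], 0, -1],
  [[0, 8, 0], 0, -1],
  [[0, 0, 0], 0, -1],
])

```text
clock: 29.2
position: [0.4672, 0.1686, 0.0744]
tool_rot: [3.141, 0.0, 3.061]
force: [0.4, 0.5, -0.4]
grip_width: 0.0852
finger_force: 0.0
```

Emit:
arm_command([
  [[0, 0, -20], 0, -1],
  [[0, 0, -25], 0, -1],
  [[0, 0, -20], 0, -1],
  [[0, 0, -12], 0, -1],
  [[0, 0, -8], 0, -1],
  [[0, 0, -5], 0, -1],
  [[0, 0, 0], 0, -1],
  [[0, 0, 0], 0, 1],
  [[0, 0, 0], 0, 1],
  [[0, 0, 0], 0, 1],
  [[0, 0, 0], 0, 1],
  [[0, 0, 0], 0, 1],
  [[0, 0, 0], 0, 1],
  [[0, 0, 0], 0, 1],
  [[0, 0, 8], 0, 1],
  [[0, 0, 12], 0, 1],
  [[0, 0, 20], 0, 1],
  [[0, 0, 25], 0, 1],
  [[0, 0, 25], 0, 1],
  [[0, 0, 0], 0, 1],
])

```text
clock: 31.2
position: [0.4687, 0.1685, 0.0779]
tool_rot: [3.139, 0.004, 3.059]
force: [0.2, 0.5, -3.8]
grip_width: 0.0508
finger_force: 43.8
```

Emit:
arm_command([
  [[9, -15, 0], 0, 1],
  [[18, -28, 0], 0.02, 1],
  [[22, -34, 0], 0.03, 1],
  [[22, -34, 0], 0.03, 1],
  [[18, -28, 0], 0.03, 1],
  [[10, -16, 0], 0.007, 1],
  [[3.8, -7, 0], 0, 1],
  [[0, 0, 0], 0, 1],
  [[0, 0, 0], 0, 1],
  [[0, 0, 0], 0, 1],
  [[0, 0, -20], 0, 1],
  [[0, 0, -25], 0, 1],
  [[0, 0, -20], 0, 1],
  [[0, 0, -12], 0, 1],
  [[0, 0, -7], 0, 1],
  [[0, 0, -4], 0, 1],
  [[0, 0, -2], 0, 1],
  [[0, 0, 0], 0, 1],
  [[0, 0, 0], 0, 1],
])

```text
clock: 33.1
position: [0.5703, 0.0061, -0.0148]
tool_rot: [3.141, 0.001, -3.106]
force: [-2.6, 0.8, 6.1]
grip_width: 0.0509
finger_force: 44.6
```

Emit:
arm_command([
  [[0, 0, 0], 0, -0.6],
  [[0, 0, 0], 0, -0.8],
  [[0, 0, 0], 0, -1],
  [[0, 0, 0], 0, -1],
  [[0, 0, 0], 0, -1],
  [[0, 0, 0], 0, -1],
  [[0, 0, 20], 0, -1],
  [[0, 0, 30], 0, -1],
  [[0, 0, 40], 0, -1],
  [[-4, -15, 0], -0.03, -1],
  [[-8, -35, 0], -0.06, -1],
  [[-8, -40, 0], -0.06, -1],
  [[-6, -40, 0], -0.06, -1],
  [[-3.8, -22, 0], -0.017, -1],
  [[0, -9, 0], 0, -1],
  [[0, 0, 0], 0, -1],
  [[0, 0, 0], 0, -1],
])

```text
clock: 34.8
position: [0.5404, -0.1537, 0.0743]
tool_rot: [3.141, -0.0, 2.951]
force: [-0.3, 0.3, -0.0]
grip_width: 0.0853
finger_force: 0.0
```

```bash
python3 - <<'E'
from h import *
s=bot.observe(); print(s['position'],s['tool_rot'])
f=grab_frame("scene"); cv2.imwrite("pics/s6.png",f["image"][:,:,::-1])
E
```

```text
[ 0.54041475 -0.15371729  0.07425709] [ 3.14091679e+00 -1.28966343e-04  2.95124844e+00]
```

View pics/s6.png

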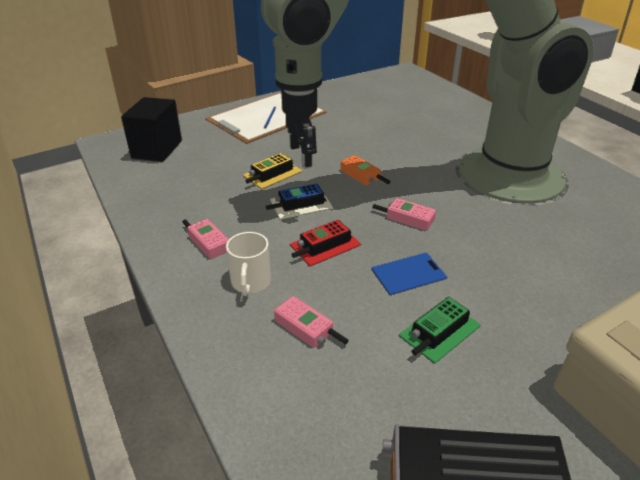

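Red is on red, blue is parked on white and the blue pad is free. One move is left.

Emit:
arm_command([
  [[0, 0, -20], 0, -1],
  [[0, 0, -25], 0, -1],
  [[0, 0, -20], 0, -1],
  [[0, 0, -12], 0, -1],
  [[0, 0, -8], 0, -1],
  [[0, 0, -5], 0, -1],
  [[0, 0, 0], 0, -1],
  [[0, 0, 0], 0, 1],
  [[0, 0, 0], 0, 1],
  [[0, 0, 0], 0, 1],
  [[0, 0, 0], 0, 1],
  [[0, 0, 0], 0, 1],
  [[0, 0, 0], 0, 1],
  [[0, 0, 0], 0, 1],
  [[0, 0, 8], 0, 1],
  [[0, 0, 12], 0, 1],
  [[0, 0, 20], 0, 1],
  [[0, 0, 25], 0, 1],
  [[0, 0, 25], 0, 1],
  [[0, 0, 0], 0, 1],
])

```text
clock: 36.85
position: [0.5419, -0.1556, 0.0783]
tool_rot: [-3.141, 0.005, 2.949]
force: [0.4, -0.3, -2.0]
grip_width: 0.0506
finger_force: 43.0
```

Emit:
arm_command([
  [[-4, 20, 0], 0, 1],
  [[-9, 40, 0], 0.01, 1],
  [[-9, 40, 0], 0.01, 1],
  [[-9, 40, 0], 0.01, 1],
  [[-9, 40, 0], 0.003, 1],
  [[-9, 40, 0], 0, 1],
  [[-9, 40, 0], 0, 1],
  [[-6, 35, 0], 0, 1],
  [[-3.5, 20, 0], 0, 1],
  [[0, 9.6, 0], 0, 1],
  [[0, 0, 0], 0, 1],
  [[0, 0, 0], 0, 1],
  [[0, 0, 0], 0, 1],
  [[0, 0, -20], 0, 1],
  [[0, 0, -25], 0, 1],
  [[0, 0, -20], 0, 1],
  [[0, 0, -12], 0, 1],
  [[0, 0, -7], 0, 1],
  [[0, 0, -4], 0, 1],
  [[0, 0, -2], 0, 1],
])

```text
clock: 38.85
position: [0.4729, 0.1693, -0.015]
tool_rot: [3.142, 0.0, 2.982]
force: [-12.7, -4.6, 52.6]
grip_width: 0.0511
finger_force: 48.6
```

Emit:
arm_command([
  [[0, 0, 0], 0, 1],
  [[0, 0, 0], 0, 1],
  [[0, 0, 0], 0, -0.6],
  [[0, 0, 0], 0, -0.8],
  [[0, 0, 0], 0, -1],
  [[0, 0, 0], 0, -1],
  [[0, 0, 0], 0, -1],
  [[0, 0, 0], 0, -1],
  [[0, 0, 20], 0, -1],
  [[0, 0, 30], 0, -1],
  [[0, 0, 40], 0, -1],
  [[0, 0, 20], 0, -1],
  [[5, -30, 10], 0, -1],
  [[10, -40, 0], 0, -1],
  [[10, -40, 0], 0, -1],
  [[10, -40, 0], 0, -1],
  [[10, -40, 0], 0, -1],
  [[5, -40, 0], 0, -1],
  [[0, -15, 0], 0, -1],
  [[0, 0, 0], 0, -1],
])

```text
clock: 40.85
position: [0.5223, -0.0779, 0.1043]
tool_rot: [-3.141, -0.0, 2.979]
force: [-0.5, 1.2, -0.2]
grip_width: 0.0852
finger_force: 0.0
```

```bash
python3 - <<'E'
from h import *
s=bot.observe(); print(s['clock'],s['position'],s['tool_rot'])
f=grab_frame("top"); cv2.imwrite("pics/t7.png",f["image"][:,:,::-1])
hsv=cv2.cvtColor(f["image"],cv2.COLOR_RGB2HSV)
print('G pad',rect(f,'green',[.52,.32],.006,.088),comp(f,'green',[.52,.32]))
print('B pad',rect(f,'blue',[.4736,.1697],.006,.088),comp(f,'blue',[.4736,.1697]))
x,y=np.round(pix(f,[.538,-.314,.006])[0]).astype(int)
cv2.imwrite("pics/t7c.png",np.hstack([cv2.resize(f["image"][a-48:a+48,b-32:b+32,::-1],(266,400),interpolation=cv2.INTER_CUBIC) for b,a in [(x,y),(247,282),(180,262)]]))
E
```

```text
40.85 [ 0.52225701 -0.07787494  0.10427248] [-3.14088936e+00 -1.96637341e-04  2.97903702e+00]
G pad [5.19846e+02 3.20145e+02 1.27821e+02 8.26950e+01 1.80000e-01] [5.18226e+02 3.11506e+02 8.03170e+01 1.24146e+02 1.80000e-01]
B pad [ 4.73626e+02  1.69762e+02  1.28563e+02  8.26880e+01 -1.57000e-01] [ 4.73336e+02  1.65447e+02  8.03100e+01  1.24866e+02 -1.57000e-01]
```

View pics/t7c.png

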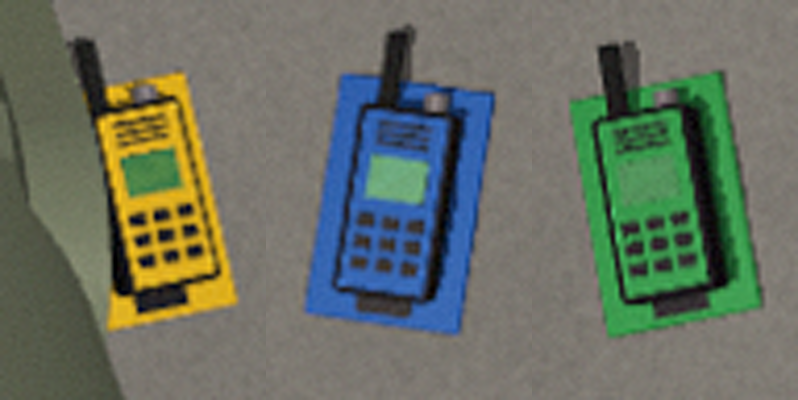

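The three visible fronts sit well inside their pads. I'll move the arm aside, as it was at the start, and compare all four with the ideal outlines.

Emit:
arm_command([
  [[0, 0, 30], 0, -1],
  [[-5, 20, 40], 0, -1],
  [[-10, 40, 20], 0, -1],
  [[-10, 40, 0], 0, -1],
  [[-10, 40, 0], 0, -1],
  [[-10, 40, 0], 0, -1],
  [[-15, 40, 0], 0, -1],
  [[-15, 40, 0], 0, -1],
  [[-15, 40, 0], 0, -1],
  [[-15, 40, 0], 0, -1],
  [[-15, 40, 0], 0, -1],
  [[-20, 40, 0], 0, -1],
  [[-20, 40, 0], -0.02, -1],
  [[-20, 40, 0], -0.02, -1],
  [[-20, 40, 0], -0.02, -1],
  [[-20, 40, 0], -0.02, -1],
  [[-20, 40, 0], -0.02, -1],
  [[-20, 20, 0], -0.02, -1],
  [[0, 0, 0], 0, -1],
  [[0, 0, 0], 0, -1],
])

```text
clock: 42.9
position: [0.2606, 0.565, 0.1941]
tool_rot: [-3.141, -0.0, 2.866]
force: [0.5, -0.8, 0.2]
grip_width: 0.0853
finger_force: 0.0
```

```bash
python3 - <<'E'
from h import *
s=bot.observe(); print(s['clock'],s['position'])
f=grab_frame("top"); S=5; out=[]
for c in ['red','yellow','blue','green']:
    near={'red':(.5708,.0065),'yellow':(.5381,-.3142),'blue':(.4736,.1697),'green':(.5198,.3202)}[c]
    r=rect(f,c,near,.006,.088); th=r[4]; a=np.array([np.cos(th),np.sin(th)]); b=np.array([-a[1],a[0]])
    big=cv2.resize(f["image"][:,:,::-1],None,fx=S,fy=S,interpolation=cv2.INTER_CUBIC)
    P=[[*(r[:2]/1000+sx*.05*a+sy*.026*b),.036] for sx,sy in((1,1),(1,-1),(-1,-1),(-1,1))]
    q=(pix(f,P)+.5)*S-.5; cv2.polylines(big,[np.round(q).astype(int)],True,(255,255,255),1)
    u,v=np.round(q.mean(0)).astype(int); out.append(big[v-210:v+210,u-97:u+98]); print(c,r)
cv2.imwrite("pics/t8.png",np.hstack(out))
E
```

```text
42.9 [0.26063089 0.56500122 0.19409347]
red [5.70851e+02 6.50700e+00 1.29317e+02 8.39130e+01 3.70000e-02]
yellow [ 5.38291e+02 -3.14184e+02  1.29384e+02  8.40090e+01  1.79000e-01]
blue [ 4.73618e+02  1.69763e+02  1.28551e+02  8.26700e+01 -1.56000e-01]
green [5.19633e+02 3.20186e+02 1.27388e+02 8.26530e+01 1.81000e-01]
```

View pics/t8.png

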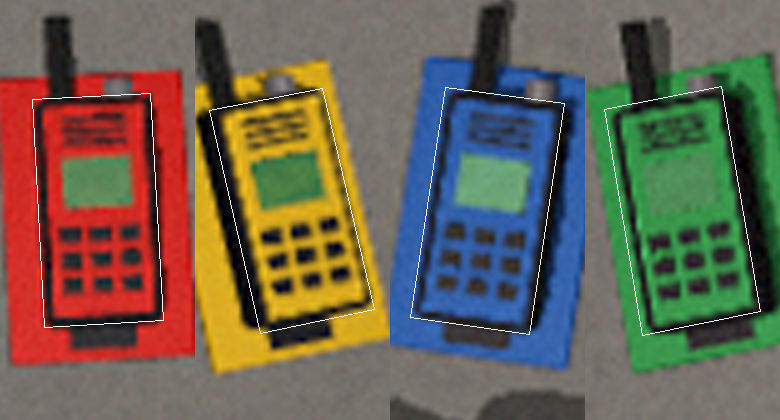

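In the overlay, all four radios match the ideal outlines to about 1–2 mm and are lined up. The arm is clear, so I'm handing in.

```bash
python3 -c "
from workcell import ticket
print(ticket.job_done())"
```

```text
the job is handed in; nothing more can be done
None
```

All four radios are face up on the pads of their own colour, within about 2 mm of centre and lined up by the top camera, the white pad is empty, and the job was handed in at about 43 s.

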